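Nest the three green organiser cups

TASK

Put the green desk organiser back together: stand the middle cup inside the wide one and the slim cup inside the middle one, each upright and resting right on the floor of the one around it. The wide cup stays where it stands on the table, and the white mug is not part of the set: leave it standing where it is.

Things in the scene. Friction and masses are not known exactly. Their poses are not given: they have to be found in the camera images.
- cup_wide: Wide low green plastic cup, 98 mm outer diameter, 40 mm high, walls 2.5 mm (93 mm inside), floor 4 mm thick, about 0.2 kg. The base of the nest, too wide to grip across. Stands upright, open at the top; origin at the centre of its underside, z up along its axis, round, so its yaw does not matter.
- cup_middle: Middle green plastic cup, straight-sided, 62 mm outer diameter, 72 mm high, walls 2.5 mm (57 mm inside), floor 4 mm thick, about 0.1 kg. Grip it across the outside near the rim; nested, it stands 36 mm above the wide cup's rim. Stands upright, open at the top; origin at the centre of its underside, z up along its axis, round, so its yaw does not matter.
- cup_slim: Slim green plastic cup, straight-sided, 36 mm outer diameter, 104 mm high, walls 2.5 mm, floor 4 mm thick, about 0.08 kg. Grip it across the outside near the rim; nested, it stands 36 mm above the middle cup's rim. Stands upright, open at the top; origin at the centre of its underside, z up along its axis, round, so its yaw does not matter.
- mug: White ceramic mug, empty, 76 mm diameter, 90 mm high, about 0.3 kg, with a handle on its +y side reaching some 35 mm out. Not part of the set. Origin at the centre of its underside, z up. Other small things up to 110 mm high (chess king, plinth, two barricades, magnet dispenser) stand round about, at least 100 mm from each cup's centre.

How it is judged:
By the outcome, as a careful person would: the job done as asked, in the order asked, and still so for the second after the job is handed in, with the robot touching nothing.
It also fails if it takes over 61 s, if anything falls off the work surface, if the arm or the gripper's body presses on something with over 40 N, if the wrist force passes 120 N, or if a joint passes its speed limit or range.

ROBOT

A 6-joint arm with a two-finger parallel gripper is mounted at the origin on the work surface. World frame = base frame: x ahead of the robot, y to its left, z up, the work surface at z = 0. Lengths are in mm, angles in rad, forces in N, time in s.
With the tool pointing down it reaches from about 275 to 750 mm from the base axis. Payload 10.2 kg.
Tool frame: the origin (TCP) lies midway between the tips of the shut fingers; the grasp point (between the pads) lies 19 mm behind it (ctrl.grasp_offset is the distance from the TCP to the grasp point, in mm); z points along the fingers, y is the line along which they close (so a half turn about z gives the same grasp; the last joint's range is limited). The gripper opens to 85 mm and grips with 20 to 120 N. Pads are 22 mm wide; open, the fingers measure 114 mm over their backs; the gripper's body (76 mm by 85 mm) begins 54 mm behind the grasp point. The pads swing forward as they close: fully open they stand 13 mm farther back than shut.
Start: joints at [1.017, 0.313, 1.498, -0, 1.331, -0.223], TCP at [170.533, 496.538, 231.294] pointing down, gripper open.
Joint ranges: [-2.94, 2.94], [-0.97, 2.17], [0.19, 2.56], [-1.23, 4.37], [0.02, 3.11], [-2.88, 2.88]. Speed limits (rad/s): [2.39, 2.39, 3.01, 3.14, 3.14, 3.14].

INTERFACE

Orientations are given as a unit quaternion [w, x, y, z].
In Python, from rig import ctrl, viewer, models gives the robot as it stands. The module is installed in compiled form; this text tells all that it offers.
- The arm moves only by the shell command python3 -m pendant 'ROWS' [OPENING] [FORCE]. ROWS is text: rows parted by semicolons, each of 4 numbers parted by spaces: the shift along the tool's x, y, z in m, then the turn about the tool's z in rad. In form: x y z yaw; .... A call has 1 to 10 rows; each row shifts and turns the commanded pose from where the row before left it, along the tool's axes as they then stand; what a row does not reach is not made up. A row lasts 1/8 s, in which the tool goes at most 62.5 mm and 10.7 degrees, less where a joint would pass 70% of its speed; a pose out of reach is approached as far as the arm can. A call is refused whole if a number of a shift passes 0.0625 or a number of a turn 0.188, either way. A call with a gripper value outside its range is refused whole. OPENING is the opening, from 0 (shut) to 1 (fully open), set as the call begins (- or left out, the last holds). The fingers move at their own pace and stop on an object; FORCE is the grip in N (left out, the last holds). Time passes only in rows, so rows that do not move let the fingers close. It gives the time, the measured TCP pose, the force, the opening and the grip force at its end, in the units of the state.
- ctrl.sense(): the state, without advancing time (a new reading comes with each control period).
- viewer.capture(name): name is "scene" or "side" or "wrist"; returns a dict with "color" (480x640x3 uint8, red, green, blue), "vertical_fov" (degrees; the focal length in pixels is half the picture's height over the tangent of half this angle, whatever the lens; pixels are square), "cx", "cy" (the principal point, pixels), "pose" (4x4, takes a point from camera to world coordinates). Camera axes: x right, y down, z forward; pixel columns grow to the right and rows downward; lengths in mm; the calibration is good to about 2 mm. A picture is of the moment at which its call begins. There is no depth.
- ctrl.finish_job(): hands the job in; it is judged then, once.
Trained networks look in the newest picture that a camera, given by its name, has taken for a name from the list of things; names that differ only in an ending like _2 or _b are one class to them, and where a whole thing is asked for, a point or a joint stands for the part that bears it (a point fixed in the world has none). Each returns a list of dicts, best first, with "p" (0 to 1); they miss things now and then, are a little off and sometimes report something else, mostly with a low value. They report only what shows in the picture. A call takes as long as a camera call.
- models.boxes_of(camera, query): "at" ([x, y, z] in mm, in world coordinates, good to about 4 mm: the middle of the surface that is visible of it).
The state is a dict: "time_s": time; "joints": joint angles; "dq": joint speeds; "tau": joint torques, N m; "eef_pos": TCP position; "ee_rot": TCP orientation; "force": force on the tool from outside, world axes, zero at the start; "wrist_torque": the same for the moment, N m; "grip_width": opening from 0.0 (shut) to 1.0 (fully open); "grip_force": force on a finger pad.
Only numpy, scipy, OpenCV 4.12 (cv2) and the standard library are available. Lean on these libraries where they do the work, as an engineer would, in place of code of your own. Each camera call takes 0.05 s, during which the arm holds its last target. There are 200 camera calls.

## Working session

There is one attempt and no reset: what is moved stays moved. The work goes in short steps, Python scripts to look and compute and a shell command to move; the robot and the scene stay as the last step left them, time stands still between calls to the robot, and variables do not carry over. Pictures are saved under pics/ and viewed, at most 10 in all, crops included, and the job is handed in when it is done.

```bash
mkdir -p pics; cat > h.py <<'E'
from rig import ctrl, viewer, models
import numpy as np, cv2
def snap(cam,name):
    c=viewer.capture(cam); cv2.imwrite(f'pics/{name}.png',c['color'][:,:,::-1]); return c
def K(c):
    f=240/np.tan(np.radians(c['vertical_fov'])/2); return f,c['cx'],c['cy']
def ray(c,u,v,z):
    f,cx,cy=K(c);P=np.array(c['pose']);d=P[:3,:3]@np.array([(u-cx)/f,(v-cy)/f,1]);o=P[:3,3];return o+d*(z-o[2])/d[2]
def proj(c,p):
    f,cx,cy=K(c);P=np.array(c['pose']);q=P[:3,:3].T@(np.array(p)-P[:3,3]);return q[:2]/q[2]*f+[cx,cy]
E
python3 - <<'E'
from h import *
s=ctrl.sense();print(s['time_s'],s['eef_pos'],s['ee_rot'],s['grip_width'],ctrl.grasp_offset)
for cam in ['scene','side']:
    c=snap(cam,cam+'0');print(cam,np.round(c['pose'],2).tolist(),K(c))
    for n in ['cup_wide','cup_middle','cup_slim','mug']:
        print(n,[(round(d['p'],2),np.round(d['at']).tolist(),proj(c,d['at']).round().tolist()) for d in models.boxes_of(cam,n)[:3]])
E
```

```text
0.0 [170.38939766 496.29784993 230.72297153] [-2.40619673e-04  1.64648220e-01  9.86352122e-01 -6.30830839e-04] 0.9976855585751453 18.700000000000003
scene [[0.34, 0.48, -0.81, 1223.6], [0.94, -0.16, 0.29, -250.65], [0.01, -0.86, -0.51, 490.23], [0.0, 0.0, 0.0, 1.0]] (np.float64(570.9201125445381), 328.33913148621036, 237.07322420088755)
cup_wide [(0.82, [447.0, -285.0, 18.0], [130.0, 262.0])]
cup_middle [(0.97, [576.0, 262.0, 52.0], [494.0, 225.0])]
cup_slim [(0.85, [475.0, 1.0, 60.0], [316.0, 217.0])]
mug [(0.65, [658.0, -121.0, 58.0], [271.0, 299.0])]
side [[-0.97, -0.13, 0.21, 369.53], [-0.25, 0.59, -0.77, 635.23], [-0.02, -0.8, -0.6, 534.42], [0.0, 0.0, 0.0, 1.0]] (np.float64(542.6017669381466), 311.1430813087773, 242.6365864030567)
cup_wide [(0.55, [453.0, -275.0, 19.0], [392.0, 170.0])]
cup_middle [(0.77, [560.0, 283.0, 43.0], [233.0, 384.0])]
cup_slim [(0.86, [460.0, 16.0, 64.0], [363.0, 241.0])]
mug [(0.86, [628.0, -96.0, 62.0], [274.0, 189.0])]
```

View pics/scene0.png

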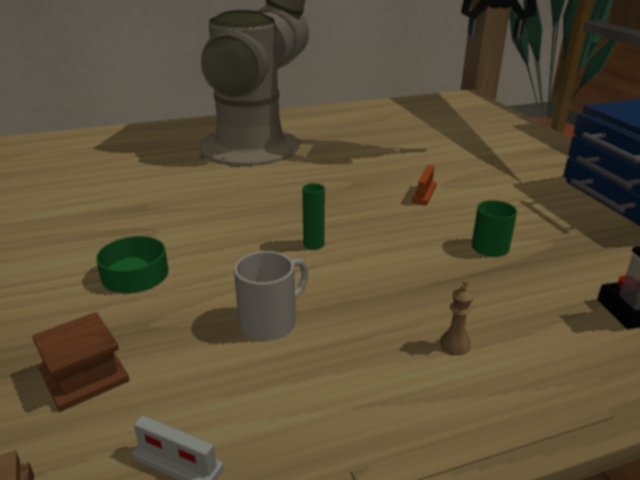

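View pics/side0.png

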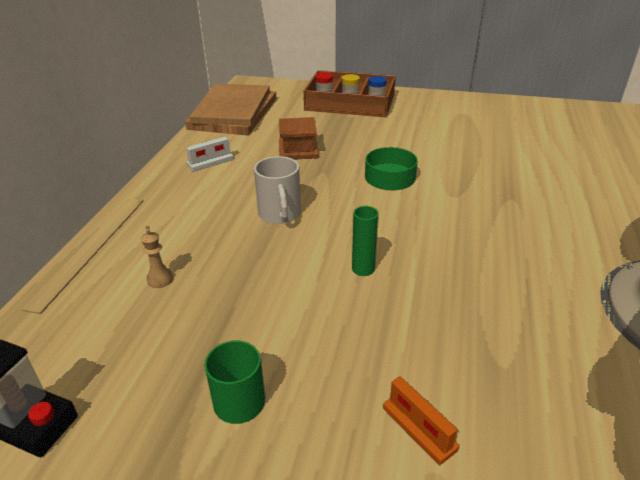

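Both pictures agree with the detections: the wide cup is at scene (130,262), the slim at (314,217), the middle at (494,228) and the mug at (266,295). I'll refine the cup centres by fitting the cylinder silhouettes in both views.

```bash
cat >> h.py <<'E'
from scipy.optimize import least_squares
D={'wide':(49,40),'middle':(31,72),'slim':(18,104)}
a=np.linspace(0,2*np.pi,72)
def cyl(c,p,n,z0=0):
    r,h=D[n];return np.array([proj(c,[p[0]+r*np.cos(t),p[1]+r*np.sin(t),z]) for t in a for z in (z0,z0+h)])
def ext(q): return np.r_[q.min(0),q.max(0)]
def mask_ext(c,uv):
    im=c['color'].astype(int);m=((im[...,1]>1.5*im[...,0])&(im[...,1]>1.5*im[...,2])&(im[...,1]>25)).astype(np.uint8)
    n,l,s,ce=cv2.connectedComponentsWithStats(m)
    k=min((i for i in range(1,n) if s[i,4]>150),key=lambda i:np.hypot(*(ce[i]-uv)))
    x,y,w,h=s[k,:4];return np.array([x,y,x+w-1,y+h-1.])
def fit(cs,n,p0,z0=0):
    E=[mask_ext(c,cyl(c,p0,n,z0).mean(0)) for c in cs]
    f=lambda p:np.concatenate([ext(cyl(c,p,n,z0))-e for c,e in zip(cs,E)])
    r=least_squares(f,p0,loss='soft_l1');return r.x.round(1),f(r.x).round(1)
E
python3 - <<'E'
from h import *
cs=[viewer.capture('scene'),viewer.capture('side')]
for n,p in [('wide',(445,-282)),('middle',(558,268)),('slim',(460,5))]:
    print(n,fit(cs,n,p)); print([fit([c],n,p)[0] for c in cs])
E
```

```text
wide (array([ 457.1, -281.6]), array([-2.2, -1.5,  2.1,  2.2, -0.8, -0.7,  1.5,  1.2]))
[array([ 453.4, -281. ]), array([ 458.1, -283.6])]
middle (array([560.7, 273. ]), array([-2.8, -1.5,  1.8,  2.3, -0.9, -2. ,  1.4,  1.3]))
[array([557.1, 275.8]), array([561. , 272.6])]
slim (array([460.4,   0.8]), array([-1.5, -1.3,  1.6,  2.5, -1. , -1.2,  1.3,  1. ]))
[array([456.1,   2.2]), array([460.8,   0.5])]
```

```bash
cat >> h.py <<'E'
from scipy.spatial.transform import Rotation as Ro
def to(*p):
    s=ctrl.sense();q=s['ee_rot'];R=Ro.from_quat([q[1],q[2],q[3],q[0]])
    print('t',round(s['time_s'],2),'tcp',np.round(s['eef_pos'],1),'R',R.as_matrix().round(3).tolist(),'shift mm',R.inv().apply(np.array(p)-s['eef_pos']).round(1),'w',s['grip_width'],'gf',s['grip_force'],'F',np.round(s['force'],1))
E
python3 -m pendant '-0.055 -0.0105 0 0;-0.055 -0.0105 0 0;-0.055 -0.0105 0 0;-0.055 -0.0105 0 0;-0.055 -0.0105 0 0;-0.055 -0.0105 0 0;-0.055 -0.0105 0 0;-0.055 -0.0105 0 0;0 0 0 0;0 0 0 0' 1 40
python3 - <<'E'
from h import *
to(560.7,273,231)
c=snap('wrist','w1');print(np.round(c['pose'],2).tolist(),K(c))
for n in ['cup_middle']: print([(d['p'],d['at'],proj(c,d['at'])) for d in models.boxes_of('wrist',n)])
print(fit([c],'middle',(560.7,273)),ext(cyl(c,(560.7,273),'middle')))
E
```

```text
time_s: 1.85
eef_pos: [559.0, 274.5, 231.1]
ee_rot: [-0.0, 0.165, 0.986, 0.0]
force: [-0.7, -0.0, -0.3]
grip_width: 1.001
grip_force: 0.0
t 1.85 tcp [559.  274.5 231.1] R [[-0.946, 0.325, -0.001], [0.325, 0.946, 0.0], [0.001, -0.0, -1.0]] shift mm [-2.1 -0.8  0.1] w 1.0013170473725088 gf 0.0 F [-0.7 -0.  -0.3]
[[0.33, 0.91, 0.26, 492.92], [0.95, -0.31, -0.09, 297.66], [0.0, 0.28, -0.96, 373.36], [0.0, 0.0, 0.0, 1.0]] (np.float64(371.2272747525776), 317.8669607650848, 238.84170976087577)
[(0.78, [567.2, 273.9, 17.2], array([319.46111919, 214.59438588]))]
(array([560.8, 274.6]), array([-1.2, -1.7,  1.2,  1.5])) [279.02121944 174.72182027 353.38658789 257.01568245]
```

View pics/w1.png

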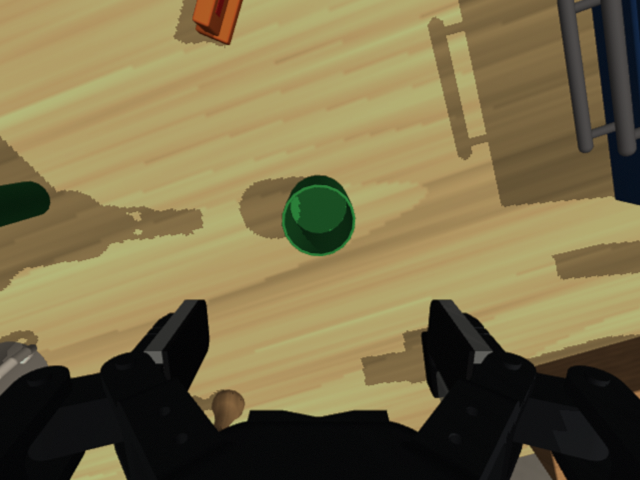

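The middle cup's rim is centred at about (318,215), between the fingers. The wrist fit gives (560.8, 274.6), which agrees with the earlier estimate, so I'll descend and grip.

```bash
python3 -m pendant '-0.002 -0.0005 0.04 0;0 0 0.05 0;0 0 0.05 0;0 0 0.03 0;0 0 0.016 0;0 0 0.01 0;0 0 0 0;0 0 0 0'
python3 -m pendant '0 0 0 0;0 0 0 0;0 0 0 0;0 0 0 0;0 0 0 0;0 0 0 0;0 0 0 0;0 0 0 0' 0 40
```

```text
time_s: 2.95
eef_pos: [561.7, 273.3, 36.4]
ee_rot: [0.001, 0.165, 0.986, 0.0]
force: [0.2, -0.8, -0.6]
grip_width: 0.999
grip_force: 0.0
time_s: 3.95
eef_pos: [561.6, 273.2, 36.4]
ee_rot: [0.001, 0.165, 0.986, 0.0]
force: [-0.0, -0.9, 6.0]
grip_width: 0.719
grip_force: 43.9
```

Grip holds at 61 mm. Lifting and carrying.

```bash
python3 -m pendant '0 0 -0.02 0;0 0 -0.04 0;0 0 -0.05 0;0 0 -0.04 0;-0.004 -0.03 0 0;-0.007 -0.05 0 0;-0.008 -0.055 0 0;-0.008 -0.055 0 0;-0.008 -0.055 0 0;-0.008 -0.055 0 0'
python3 -m pendant '-0.008 -0.055 0 0;-0.008 -0.055 0 0;-0.008 -0.055 0 0;-0.008 -0.055 0 0;-0.007 -0.05 0 0;-0.005 -0.03 0 0;-0.002 -0.0085 0 0;0 0 0 0;0 0 0 0'
python3 - <<'E'
from h import *
to(457.1,-281.6,186)
c=snap('wrist','w2')
try: print(fit([c],'wide',(457,-281.6)),ext(cyl(c,(457,-281.6),'wide')),cyl(c,(457,-281.6),'wide').mean(0))
except Exception as e: print(e)
print([(d['p'],d['at'],proj(c,d['at'])) for d in models.boxes_of('wrist','cup_wide')])
E
```

```text
time_s: 5.2
eef_pos: [503.7, -26.3, 185.4]
ee_rot: [0.0, 0.165, 0.986, -0.0]
force: [1.2, -0.6, -0.2]
grip_width: 0.721
grip_force: 44.0
time_s: 6.32
eef_pos: [448.0, -330.2, 185.4]
ee_rot: [-0.0, 0.164, 0.986, 0.0]
force: [0.3, 0.8, -1.1]
grip_width: 0.725
grip_force: 44.1
t 6.33 tcp [ 448.  -330.2  185.4] R [[-0.946, 0.324, -0.0], [0.324, 0.946, 0.0], [0.0, 0.0, -1.0]] shift mm [ 7.1 49.  -0.6] w 0.7248716123289205 gf 44.059343598783016 F [ 0.3  0.8 -1.1]
(array([ 453.9, -296.4]), array([  73.1,    1.6,  -20.1, -141.8])) [317.03630244 148.35006583 441.0671743  272.13933148] [375.6233286  208.91319264]
[(0.96, [454.7, -273.7, 2.5], array([380.01729915, 199.90153574]))]
```

View pics/w2.png

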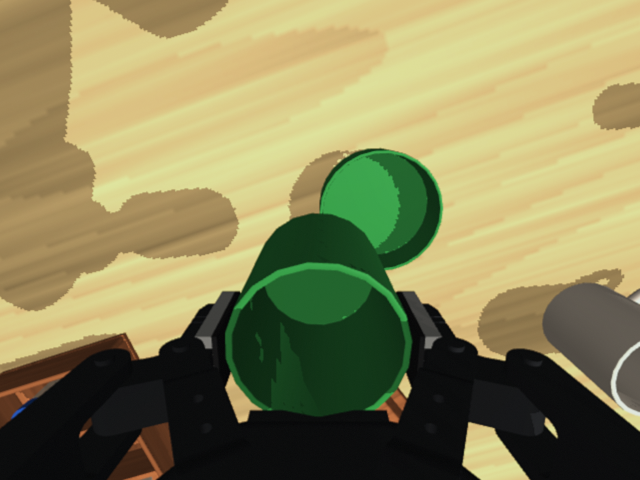

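I overshot by one row. The wide cup spans u 320–441 and v 148–270, which matches the prediction (317–441, 148–272), so its estimate holds. I'll correct and lower.

```bash
python3 -m pendant '0.004 0.025 0 0;0.003 0.024 0 0;0 0 0 0;0 0 0.03 0;0 0 0.04 0;0 0 0.03 0;0 0 0.02 0;0 0 0.012 0;0 0 0 0;0 0 0 0'
python3 - <<'E'
from h import *
to(457.1,-281.6,40.4)
E
```

```text
time_s: 7.68
eef_pos: [457.3, -283.1, 54.2]
ee_rot: [0.001, 0.165, 0.986, -0.0]
force: [0.3, 0.2, -1.4]
grip_width: 0.726
grip_force: 44.1
t 7.67 tcp [ 457.3 -283.1   54.2] R [[-0.946, 0.325, 0.001], [0.325, 0.946, -0.001], [-0.001, -0.001, -1.0]] shift mm [ 0.7  1.4 13.8] w 0.7259682638904157 gf 44.082393161952496 F [ 0.3  0.2 -1.4]
```

```bash
python3 -m pendant '0.001 0.001 0.005 0;0 0 0.004 0;0 0 0.002 0;0 0 0.001 0;0 0 0 0;0 0 0 0'
python3 -m pendant '0 0 0.001 0;0 0 0.001 0;0 0 0 0;0 0 0 0'
```

```text
time_s: 8.43
eef_pos: [456.4, -281.5, 41.4]
ee_rot: [0.0, 0.165, 0.986, -0.0]
force: [0.4, -0.6, 0.1]
grip_width: 0.722
grip_force: 44.1
time_s: 8.93
eef_pos: [456.4, -281.5, 40.3]
ee_rot: [0.0, 0.165, 0.986, -0.0]
force: [-3.4, 2.3, 9.9]
grip_width: 0.724
grip_force: 45.1
```

Contact comes at exactly the expected height, so the cup is on the floor of the wide one. Releasing and rising.

```bash
python3 -m pendant '0 0 0 0;0 0 0 0;0 0 0 0;0 0 0 0;0 0 0 0;0 0 -0.02 0;0 0 -0.04 0;0 0 -0.05 0;0 0 -0.05 0;0 0 -0.03 0' 1
python3 - <<'E'
from h import *
to(460.4,0.8,231)
cs=[snap('scene','scene3'),snap('side','side3')]
ims=[c['color'] for c in cs]
for c in cs: print(fit([c],'slim',(460.4,.8))[0])
a_=ims[0][180:340,40:280];b=ims[1][100:260,300:540]
cv2.imwrite('pics/n3.png',cv2.resize(np.hstack([a_,b]),None,fx=1.6,fy=1.6)[:,:,::-1])
E
```

```text
time_s: 10.18
eef_pos: [456.6, -281.7, 231.9]
ee_rot: [0.001, 0.165, 0.986, -0.001]
force: [-0.3, -0.6, -0.8]
grip_width: 0.996
grip_force: 0.0
t 10.18 tcp [ 456.6 -281.7  231.9] R [[-0.946, 0.325, 0.002], [0.325, 0.946, -0.002], [-0.003, -0.001, -1.0]] shift mm [ 88.1 268.4   0.3] w 0.9959064621359264 gf 0.0 F [-0.3 -0.6 -0.8]
[456.1   2.2]
[460.8   0.5]
```

View pics/n3.png

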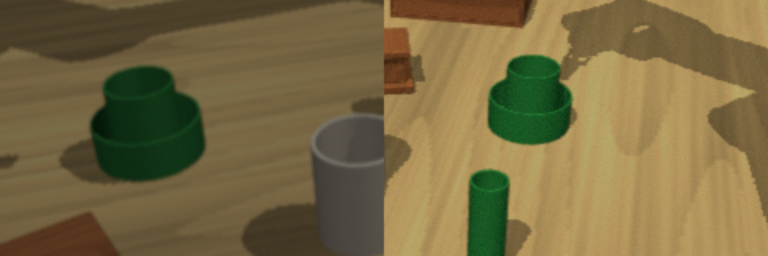

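The middle cup stands upright and centred in the wide one: rim at about (139,85) in the left crop, (533,68) in the right. Now the slim cup.

```bash
python3 -m pendant '0.01 0.03 0 0;0.018 0.055 0 0;0.018 0.055 0 0;0.018 0.055 0 0;0.016 0.048 0 0;0.008 0.025 0 0;0 0 0 0;0 0 0 0'
python3 - <<'E'
from h import *
to(460.4,0.8,68)
c=snap('wrist','w4')
print(fit([c],'slim',(460.4,.8)),[(d['p'],d['at']) for d in models.boxes_of('wrist','cup_slim')])
E
```

```text
time_s: 11.28
eef_pos: [460.0, -0.1, 228.7]
ee_rot: [-0.0, 0.165, 0.986, -0.0]
force: [-0.8, -0.2, 0.5]
grip_width: 1.003
grip_force: 0.0
t 11.28 tcp [ 4.600e+02 -1.000e-01  2.287e+02] R [[-0.946, 0.325, -0.001], [0.325, 0.946, -0.0], [0.001, -0.0, -1.0]] shift mm [ -0.2   1.  160.7] w 1.0034803770210448 gf 0.0 F [-0.8 -0.2  0.5]
(array([459.5,   2.3]), array([-1.2, -2.3,  1.2,  1.2])) [(0.94, [468.4, 0.3, 68.6])]
```

```bash
python3 -m pendant '0 0.0015 0.03 0;0 0 0.05 0;0 0 0.045 0;0 0 0.02 0;0 0 0.012 0;0 0 0 0;0 0 0 0'
python3 -m pendant '0 0 0 0;0 0 0 0;0 0 0 0;0 0 0 0;0 0 0 0;0 0 0 0;0 0 0 0;0 0 0 0' 0 35
```

```text
time_s: 12.25
eef_pos: [461.2, 1.7, 73.1]
ee_rot: [0.001, 0.165, 0.986, -0.0]
force: [0.6, 0.2, 0.5]
grip_width: 0.998
grip_force: 0.0
time_s: 13.25
eef_pos: [460.8, 2.0, 72.6]
ee_rot: [0.0, 0.165, 0.986, -0.0]
force: [-0.1, -1.5, 5.9]
grip_width: 0.397
grip_force: 35.1
```

```bash
python3 -m pendant '0 0 -0.02 0;0 0 -0.05 0;0 0 -0.05 0;0 0 -0.01 0;0 0 0 0;0 0 0 0'
python3 -m pendant '-0.010 -0.03 0 0;-0.018 -0.055 0 0;-0.018 -0.055 0 0;-0.018 -0.055 0 0;-0.016 -0.048 0 0;-0.008 -0.0265 0 0;0 0 0 0;0 0 0 0'
python3 - <<'E'
from h import *
to(456.5,-281.5,80.6)
cs=[snap('scene','scene5'),snap('side','side5')]
z=ctrl.sense()['eef_pos'][2]-72.6
for c in cs: print(fit([c],'slim',ctrl.sense()['eef_pos'][:2],z))
c=snap('wrist','w5')
E
```

```text
time_s: 14.0
eef_pos: [460.0, 2.2, 200.7]
ee_rot: [-0.002, 0.165, 0.986, 0.0]
force: [-0.4, -0.2, -1.1]
grip_width: 0.398
grip_force: 35.2
time_s: 15.0
eef_pos: [456.2, -280.6, 201.3]
ee_rot: [-0.001, 0.164, 0.986, 0.001]
force: [-1.1, 0.4, -0.9]
grip_width: 0.401
grip_force: 35.3
t 15.0 tcp [ 456.2 -280.6  201.3] R [[-0.946, 0.324, -0.001], [0.324, 0.946, 0.002], [0.002, 0.001, -1.0]] shift mm [ -0.8  -0.9 120.7] w 0.40090801036172347 gf 35.289896510963956 F [-1.1  0.4 -0.9]
(array([ 453.2, -281.2]), array([-1. , -2.2,  1.2,  0.7]))
(array([ 456.1, -284.2]), array([-0.8, -0.8,  0.7,  0.5]))
```

View pics/w5.png

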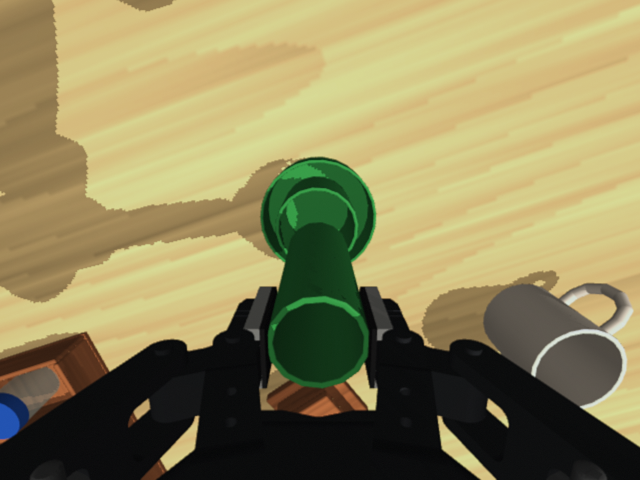

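View pics/scene5.png

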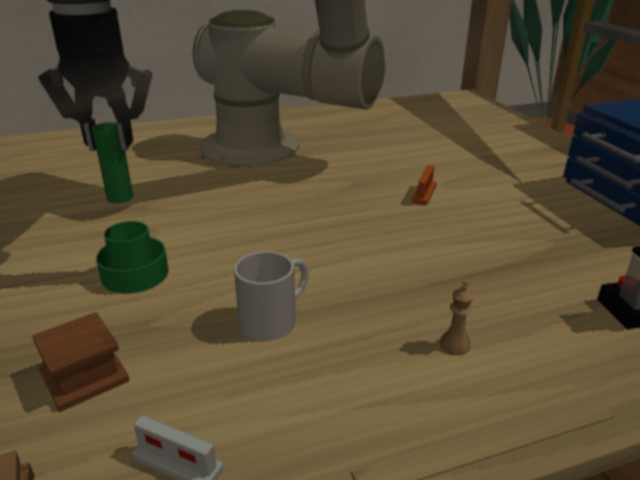

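The slim cup hangs over the middle one: slim at u≈319 and the middle's rim at u≈318 in the wrist view. The per-camera fits differ from the wide cup's by under 2 mm. Lowering.

```bash
python3 -m pendant '0 0 0.03 0;0 0 0.03 0;0 0 0.02 0;0 0 0.015 0;0 0 0.01 0;0 0 0.007 0;0 0 0.003 0;0 0 0 0;0 0 0 0'
```

```text
time_s: 16.27
eef_pos: [456.5, -281.6, 87.7]
ee_rot: [0.0, 0.165, 0.986, -0.0]
force: [-0.2, 0.8, -0.6]
grip_width: 0.4
grip_force: 35.3
```

```bash
python3 -m pendant '0 0 0.003 0;0 0 0.002 0;0 0 0.001 0;0 0 0 0;0 0 0 0'
python3 -m pendant '0 0 0.001 0;0 0 0.0005 0;0 0 0 0;0 0 0 0'
```

```text
time_s: 16.9
eef_pos: [456.4, -281.5, 81.3]
ee_rot: [0.0, 0.165, 0.986, -0.0]
force: [-0.4, -0.6, -0.6]
grip_width: 0.397
grip_force: 35.3
time_s: 17.4
eef_pos: [456.6, -281.7, 80.6]
ee_rot: [0.0, 0.165, 0.986, -0.0]
force: [-1.0, 1.7, 7.3]
grip_width: 0.401
grip_force: 36.0
```

Contact comes at the expected 80.6. Releasing, rising and checking.

```bash
python3 -m pendant '0 0 0 0;0 0 0 0;0 0 0 0;0 0 0 0;0 0 0 0;0 0 -0.02 0;0 0 -0.04 0;0 0 -0.05 0;0 0 -0.05 0;0 0 0 0' 1
python3 - <<'E'
from h import *
cs=[snap('scene','scene6'),snap('side','side6')]
ims=[c['color'] for c in cs]
a_=ims[0][160:340,40:280];b=ims[1][80:260,240:480]
cv2.imwrite('pics/n6.png',cv2.resize(np.hstack([a_,b]),None,fx=1.6,fy=1.6)[:,:,::-1])
for c in cs:
    q=cyl(c,(456.5,-281.5),'slim',8);w=cyl(c,(457.1,-281.6),'wide');print('exp top',q[:,1].min(), 'exp bottom',w[:,1].max(),'mask',mask_ext(c,w.mean(0)))
    print('mug',[(d['p'],d['at']) for d in models.boxes_of('scene' if c is cs[0] else 'side','mug')][:1])
E
```

```text
time_s: 18.65
eef_pos: [457.3, -282.3, 243.5]
ee_rot: [0.003, 0.165, 0.986, -0.002]
force: [-0.5, 0.3, -0.5]
grip_width: 1.001
grip_force: 0.0
exp top 203.0368558125108 exp bottom 294.2532586669291 mask [ 97. 204. 166. 292.]
mug [(0.59, [657.5, -121.5, 56.0])]
exp top 118.6646637259221 exp bottom 190.25100261129745 mask [366. 119. 416. 189.]
mug [(0.71, [622.7, -91.1, 59.9])]
```

View pics/n6.png

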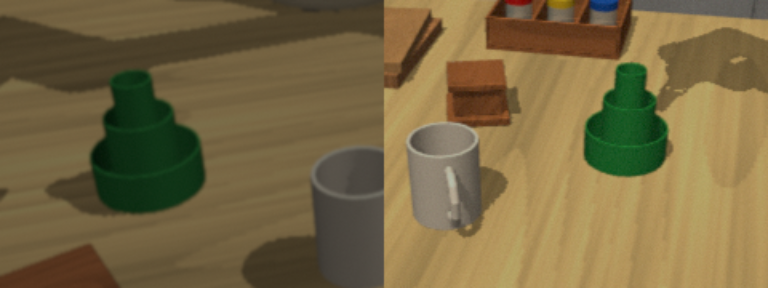

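The three cups are nested upright: the slim top rows (204 and 119) match the expected 203 and 119, and the mug is untouched.

```bash
python3 -c "
from rig import ctrl
print(ctrl.finish_job())"
```

```text
the job is handed in; nothing more can be done
None
```

The organiser is back together and the job is handed in after about 19 s of robot time: the slim cup stands in the middle cup and the middle cup in the wide one, all upright and resting on the floor below, with the wide cup and mug left where they stood.

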